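# Return the check weights to their case

### The job

The balance has been checked and its four knobbed steel check weights are still standing about the worktop: put them back in their open wooden case, each upright and right down in the well that is made for it. Set them down, do not drop them, and leave the spacer sleeve and the levelling foot that look like them standing where they are.

Things in the scene. Friction and masses are not known exactly. Their poses are not given: they have to be found in the camera images.
- weight_500: The largest check weight (500 g), loose, standing on the worktop: a bright steel cylinder with a round lifting knob on a thin neck. Body 40 mm in diameter and 44 mm tall; knob 24 mm in diameter, its straight side 17 mm tall, ending at the top; 68 mm tall in all. Origin at the centre of the underside, z up along the weight. Easily lifted by the knob from above.
- weight_200: The second largest check weight (200 g), loose, standing on the worktop: a bright steel cylinder with a round lifting knob on a thin neck. Body 30 mm in diameter and 33 mm tall; knob 19 mm in diameter, its straight side 14 mm tall, ending at the top; 52 mm tall in all. Origin at the centre of the underside, z up along the weight. Easily lifted by the knob from above.
- weight_100: The second smallest check weight (100 g), loose, standing on the worktop: a bright steel cylinder with a round lifting knob on a thin neck. Body 24 mm in diameter and 26 mm tall; knob 15 mm in diameter, its straight side 11 mm tall, ending at the top; 41 mm tall in all. Origin at the centre of the underside, z up along the weight. Easily lifted by the knob from above.
- weight_50: The smallest check weight (50 g), loose, standing on the worktop: a bright steel cylinder with a round lifting knob on a thin neck. Body 18 mm in diameter and 19 mm tall; knob 12 mm in diameter, its straight side 10 mm tall, ending at the top; 32 mm tall in all. Origin at the centre of the underside, z up along the weight. Easily lifted by the knob from above.
- well_500: Well for the largest weight: one of four black blocks, 62.5 mm square, 30 mm high, set 2 x 2 in any order in the wooden case (fixed; 139 mm square, rim 38 mm above the worktop). Round well in the middle of its top, 50 mm in diameter, 22 mm deep, 2 mm chamfer. Origin at the centre of the block's underside, 5.5 mm above the worktop; flat floor at z = 8 mm; x, y along the sides.
- well_200: Well for the second largest weight: one of four black blocks, 62.5 mm square, 30 mm high, set 2 x 2 in any order in the wooden case (fixed; 139 mm square, rim 38 mm above the worktop). Round well in the middle of its top, 40 mm in diameter, 18 mm deep, 2 mm chamfer. Origin at the centre of the block's underside, 5.5 mm above the worktop; flat floor at z = 12 mm; x, y along the sides.
- well_100: Well for the second smallest weight: one of four black blocks, 62.5 mm square, 30 mm high, set 2 x 2 in any order in the wooden case (fixed; 139 mm square, rim 38 mm above the worktop). Round well in the middle of its top, 34 mm in diameter, 16 mm deep, 2 mm chamfer. Origin at the centre of the block's underside, 5.5 mm above the worktop; flat floor at z = 14 mm; x, y along the sides.
- well_50: Well for the smallest weight: one of four black blocks, 62.5 mm square, 30 mm high, set 2 x 2 in any order in the wooden case (fixed; 139 mm square, rim 38 mm above the worktop). Round well in the middle of its top, 28 mm in diameter, 14 mm deep, 2 mm chamfer. Origin at the centre of the block's underside, 5.5 mm above the worktop; flat floor at z = 16 mm; x, y along the sides.
- spacer_sleeve: Look-alike, not a weight: a plain steel sleeve with an 18 mm bore right through it and no knob, 31 mm in diameter, 46 mm tall, loose, standing. Origin at the centre of the underside. (Not listed: on the left, between x 0.45 and 0.73 m, y 0.20 and 0.58 m, stands a bench press up to 325 mm tall: go round it or over it.)
- levelling_foot: Look-alike, not a weight: a machine's levelling foot, a flat steel disc 40 mm in diameter with a hexagon nut and a thin threaded stud (10 mm) on top, 56 mm tall, loose, standing. Origin at the centre of the underside. (A battery cell, 26 x 48 mm, stands among these things too; all are over 70 mm apart, centre to centre.)

How it is judged:
By the outcome, as a careful person would: the job done as asked, in the order asked, and still so for the second after the job is handed in, with the robot touching nothing.
It also fails if it takes over 99 s, if anything falls off the work surface, if the arm or the gripper's body presses on something with over 40 N, if the wrist force passes 120 N, or if a joint passes its speed limit or range.

### The arm

A 6-joint arm with a two-finger parallel gripper is mounted at the origin on a cart in front of the work surface, level with it; the furniture and walls round the work are solid. World frame = base frame: x ahead of the robot, y to its left, z up, the work surface at z = 0. Lengths are in m, angles in rad, forces in N, time in s.
With the tool pointing down it reaches from about 0.425 to 0.95 m from the base axis. Payload 3.5 kg.
Tool frame: the origin (TCP) lies between the finger pads; the fingertips stand 17 mm ahead of it and the grasp point (between the pads) lies 2 mm behind it; y points along the fingers, z is the direction in which the jaws open and shut, and the axes are right-handed (so a half turn about y gives the same grasp; the last joint's range is limited). The gripper opens to 85 mm and grips with 20 to 120 N. Pads are 22 mm wide; open, the fingers measure 114 mm over their backs; the gripper's body (76 mm by 85 mm) begins 54 mm behind the grasp point. The pads swing forward as they close: fully open they stand 13 mm farther back than shut.
Start: joints at [1.027, 0.286, 1.577, -0, 1.279, -0.15], TCP at [0.259, 0.623, 0.248] pointing down, gripper open.
Joint ranges: [-2.77, 2.77], [-0.9, 2.22], [0.21, 2.48], [-1.53, 4.67], [0.24, 2.81], [-2.84, 2.84]. Speed limits (rad/s): [2.79, 2.79, 3.14, 3.14, 3.14, 3.14].

### API

Orientations are given as [roll, pitch, yaw] about the fixed x, y, z axes, in that order (R = Rz(yaw) Ry(pitch) Rx(roll)).
In Python, from station import ctrl gives the robot as it stands. The module is installed in compiled form; this text tells all that it offers.
- The arm moves only by the tool jog_arm, never from a script. Its argument "targets" is a list of rows, each a list of 4 numbers: the shift along the tool's x, y, z in m, then the turn about the tool's y in degrees. A call has 1 to 12 rows; each row is the pose to reach, as a shift and turn from the pose commanded when the call began, along the tool's axes at that moment; what a row does not reach only later rows make up. A row lasts 1/12 s, in which the tool goes at most 41.7 mm and 7.16 degrees, less where a joint would pass 70% of its speed; a pose out of reach is approached as far as the arm can. A call with a gripper value outside its range is refused whole. "jaw" is the opening in per cent of the stroke, from 0 (shut) to 100 (fully open), set as the call begins (left out, the last holds). The fingers move at their own pace and stop on an object; "newtons" is the grip in N (left out, the last holds). Time passes only in rows, so rows that repeat a pose let the fingers close. It gives the time, the measured TCP pose, the force and the opening at its end, in the units of the state.
- ctrl.read_state(): the state, without advancing time (a new reading comes with each control period).
- ctrl.read_camera(name): name is "side" or "top" or "wrist"; returns the picture (384x512x3 uint8, red, green, blue); there is no depth.
- ctrl.calibration(name): a dict with "fx", "fy", "cx", "cy" (pixels), "k1" (the pictures are not rectified: a ray, as slopes to the right and down, at radius r is drawn at 1 + k1 r^2 times it, then the intrinsics apply), "R" (3x3) and "t" (3): a world point X has camera coordinates R X + t. Camera axes: x right, y down, z forward; pixel columns grow to the right and rows downward; lengths in m; the calibration is good to about 2 mm. A picture is of the moment at which its call begins: read the wrist's pose just before it. calibration takes no time and is no camera call; for the wrist camera it gives the pose at the moment of the call.
- ctrl.sign_off(): hands the job in, once; it reports no verdict.
The state is a dict: "time_s": time; "joint_pos": joint angles; "qd": joint speeds; "joint_efforts": joint torques, N m; "eef_pos": TCP position; "tcp_rot": TCP orientation; "wrist_force": force on the tool from outside, world axes, zero at the start; "torque": the same for the moment, N m; "width": finger opening in m.
Only numpy, scipy, OpenCV 4.12 (cv2) and the standard library are available. Lean on these libraries where they do the work, as an engineer would, in place of code of your own. Each camera call takes 0.05 s, during which the arm holds its last target. There are 200 camera calls.

## Working session

There is one attempt and no reset: what is moved stays moved. The work goes in short steps, Python scripts to look and compute and a tool call to move; the robot and the scene stay as the last step left them, time stands still between calls to the robot, and variables do not carry over. Pictures are saved under pics/ and viewed, on a budget of 14 in all, crops included, one or two more only if the job needs it, and the job is handed in when it is done.

Besides the shell and the picture viewer there is one more tool, called after "Request:" as name(argument=value, ...), one argument or row to a line, values as JSON. jog_arm: Moves the arm, as the interface text tells. Its arguments: {"type":"object","properties":{"targets":{"type":"array","items":{"type":"array","items":{"type":"number"}}},"jaw":{"type":"number"},"newtons":{"type":"number"}},"required":["targets"]}

```bash
mkdir -p pics
cat > h.py <<'E'
import numpy as np, cv2
from station import ctrl
def snap(n,f):
    c=ctrl.calibration(n); im=ctrl.read_camera(n); cv2.imwrite(f,im[:,:,::-1]); return im,c
def ray(c,u,v):
    K=np.array([[c['fx'],0,c['cx']],[0,c['fy'],c['cy']],[0,0,1.]])
    p=cv2.undistortPoints(np.array([[[u,v]]],float),K,np.array([c['k1'],0,0,0.]))[0,0]
    R=np.array(c['R']);t=np.array(c['t'])
    return -R.T@t, R.T@np.array([p[0],p[1],1])
def onz(c,u,v,z):
    o,d=ray(c,u,v); return o+d*(z-o[2])/d[2]
def proj(c,X):
    R=np.array(c['R']);q=R@np.array(X)+np.array(c['t']);x,y=q[:2]/q[2];s=1+c['k1']*(x*x+y*y)
    return np.array([c['fx']*x*s+c['cx'],c['fy']*y*s+c['cy']])
E
python3 - <<'E'
from h import *
s=ctrl.read_state();print(s)
a,c=snap('top','pics/top0.png');b,d=snap('side','pics/side0.png')
for x in(c,d):print(x)
E
```

```text
{'time_s': 0.0, 'joint_pos': array([ 1.02698583e+00,  2.87206452e-01,  1.57816713e+00,  1.94910139e-05,
        1.27861213e+00, -1.50023223e-01]), 'qd': array([-0.00021267,  0.00239055, -0.00162076, -0.00062672, -0.00183057,
       -0.00070535]), 'joint_efforts': array([-8.98299477e-04, -4.05964887e+01, -2.92627466e+01, -2.06108748e-04,
        5.76778097e-03,  3.74026058e-06]), 'eef_pos': array([0.25865095, 0.62281181, 0.24692528]), 'tcp_rot': array([-1.57315972e+00,  3.76110892e-04, -3.93793351e-01]), 'wrist_force': array([ 0.5895802 ,  0.30172523, -0.33200488]), 'torque': array([-0.02995065,  0.00953116,  0.00847418]), 'width': 0.08567645206181121}
{'fx': 427.29344522870133, 'fy': 427.29344522870133, 'cx': 249.5132550683762, 'cy': 188.6825262195716, 'k1': 0.04258130677451919, 'R': array([[ 0.02080144, -0.99962948,  0.01755575],
       [-0.98875977, -0.02316932, -0.1477068 ],
       [ 0.14805883, -0.01428591, -0.98887537]]), 't': array([-0.09830593,  0.52772226,  1.0195031 ])}
{'fx': 379.9127947174192, 'fy': 379.9127947174192, 'cx': 250.34529710524598, 'cy': 188.2231120216127, 'k1': -0.04405482711372195, 'R': array([[ 0.97339889, -0.22864513, -0.01469739],
       [-0.09348019, -0.33776478, -0.93657696],
       [ 0.20917951,  0.91303689, -0.35015365]]), 't': array([-0.53124187,  0.07063918,  0.85156724])}
```

View pics/top0.png

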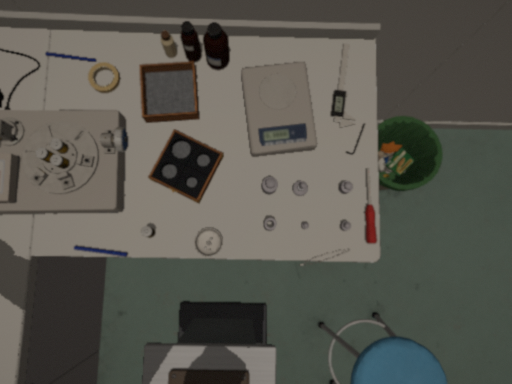

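View pics/side0.png

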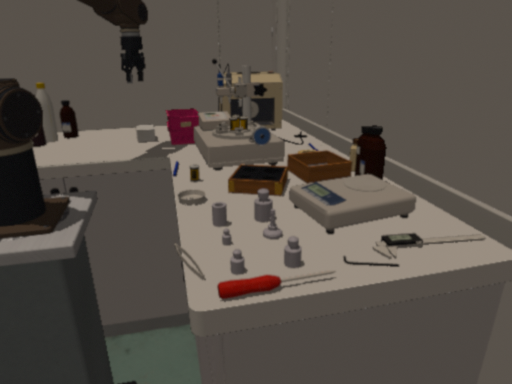

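The top view shows the case at about (186,165) with its four wells. The candidate objects are at (270,185), (300,187), (346,186), (269,223), (305,225) and (345,225), and the battery is at (148,230). In the side view the sleeve is at (220,213), the foot at (272,230), the 500 at (263,207), the 50 at (227,238), the 100 at (237,262) and the 200 at (293,252). Next I'll locate them metrically.

Run:
```python
from h import *
im=cv2.imread('pics/top0.png');c=ctrl.calibration('top');d=ctrl.calibration('side')
for n,u,v in [('500?',270,185),('200?',300,187),('c',346,186),('d',269,223),('e',305,225),('f',345,225)]:
    p=onz(c,u,v,0.04); print(n,p.round(3),'side px',proj(d,p).round(0))
for u,v in[(181,149),(204,160),(190,175),(170,171)]: print(onz(c,u,v,.03).round(3))
A=cv2.resize(im[125:205,140:240],None,fx=5,fy=5,interpolation=cv2.INTER_CUBIC)
B=cv2.resize(im[165:240,250:360],None,fx=5,fy=5,interpolation=cv2.INTER_CUBIC)[:, :550]
B=B[:,:]
w=800;A=A[:, :500]
out=np.zeros((400,800,3),np.uint8)
A4=cv2.resize(im[125:205,140:235],None,fx=4,fy=4,interpolation=cv2.INTER_CUBIC)
B4=cv2.resize(im[165:240,252:357],None,fx=4,fy=4,interpolation=cv2.INTER_CUBIC)
out[:A4.shape[0],:A4.shape[1]]=A4; out[:B4.shape[0],380:380+B4.shape[1]]=B4
cv2.imwrite('pics/crop1.png',cv2.convertScaleAbs(out,alpha=1.5))
```

```text
500? [ 0.54  -0.137  0.04 ] side px [262. 202.]
200? [ 0.537 -0.212  0.04 ] side px [270. 216.]
c [ 0.542 -0.326  0.04 ] side px [291. 242.]
d [ 0.446 -0.136  0.04 ] side px [219. 206.]
e [ 0.443 -0.225  0.04 ] side px [225. 224.]
f [ 0.445 -0.323  0.04 ] side px [236. 248.]
[0.629 0.089 0.03 ]
[0.602 0.03  0.03 ]
[0.562 0.063 0.03 ]
[0.571 0.113 0.03 ]
```

View pics/crop1.png

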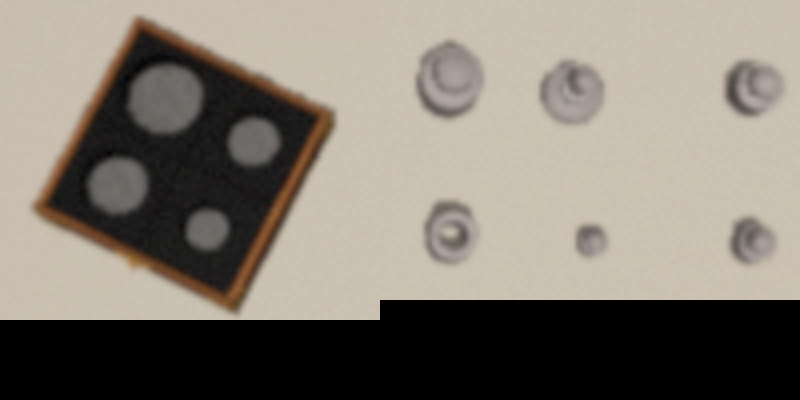

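The wells from the crop are: 500 at (181,149), 100 at (203.5,160), 200 at (169.5,171) and 50 at (192,182). The weights are the 500 at (270,184), the 200 at (348,185), the 100 at (347,225) and the 50 at (305,225). The sleeve at (269,223) and the foot at (300,187) stay where they are. I'll rise clear of the press first and square the tool to the world.

Request:
jog_arm(
  targets=[
    [0, -0.04, 0, -6],
    [0, -0.08, 0, -12],
    [0, -0.12, 0, -18],
    [0, -0.16, 0, -22.56],
    [0, -0.2, 0, -22.56],
    [0, -0.22, 0, -22.56],
    [0, -0.22, 0, -22.56],
  ],
  jaw=45,
)

```text
time_s: 0.68
eef_pos: [0.2593, 0.6239, 0.4765]
tcp_rot: [-1.56, -0.006, -0.0]
wrist_force: [-0.2, -0.3, 1.2]
width: 0.038
```

Request:
jog_arm(
  targets=[
    [0.025, 0, -0.03, 0],
    [0.045, 0, -0.065, 0],
    [0.065, 0, -0.1, 0],
    [0.085, 0, -0.135, 0],
    [0.105, 0, -0.17, 0],
    [0.125, 0, -0.205, 0],
    [0.145, 0, -0.24, 0],
    [0.165, 0, -0.275, 0],
    [0.185, 0, -0.31, 0],
    [0.2, 0, -0.345, 0],
    [0.21, 0, -0.385, 0],
    [0.22, 0, -0.425, 0],
  ],
)

```text
time_s: 1.68
eef_pos: [0.479, 0.1964, 0.4662]
tcp_rot: [-1.571, 0.003, 0.0]
wrist_force: [0.6, 0.9, 0.1]
width: 0.0385
```

Request:
jog_arm(
  targets=[
    [0, 0, -0.04, 0],
    [0, 0, -0.08, 0],
    [0, 0, -0.12, 0],
    [0, 0, -0.16, 0],
    [0, 0, -0.2, 0],
    [0, 0, -0.24, 0],
    [0, 0.04, -0.28, 0],
    [0, 0.08, -0.32, 0],
    [0, 0.11, -0.36, 0],
    [0, 0.14, -0.4, 0],
    [0, 0.16, -0.42, 0],
    [0, 0.16, -0.42, 0],
  ],
)

```text
time_s: 2.68
eef_pos: [0.4773, -0.2231, 0.3041]
tcp_rot: [-1.568, 0.004, -0.001]
wrist_force: [0.5, 0.8, 0.3]
width: 0.0383
```

Run:
```python
from h import *
s=ctrl.read_state();print(s['eef_pos'],s['tcp_rot'],s['joint_pos'])
a,c=snap('wrist','pics/w1.png');print(c)
np.save('w1.npy',c,allow_pickle=True)
```

```text
[ 0.47733293 -0.22309084  0.30408478] [-1.56842441e+00  3.93541137e-03 -1.37659831e-03] [-6.29717173e-01 -8.10638438e-02  1.87262345e+00 -4.03747555e-04
  1.35461104e+00 -2.19904473e+00]
{'fx': 319.49302016446796, 'fy': 319.49302016446796, 'cx': 254.1498116303124, 'cy': 197.9520429970692, 'k1': -0.06572460269689238, 'R': array([[ 0.00139171,  0.99999539,  0.00269727],
       [ 0.96521904, -0.00204848,  0.26143452],
       [ 0.26143884,  0.00223961, -0.96521745]]), 't': array([ 0.22248255, -0.50891786,  0.30776719])}
```

View pics/w1.png

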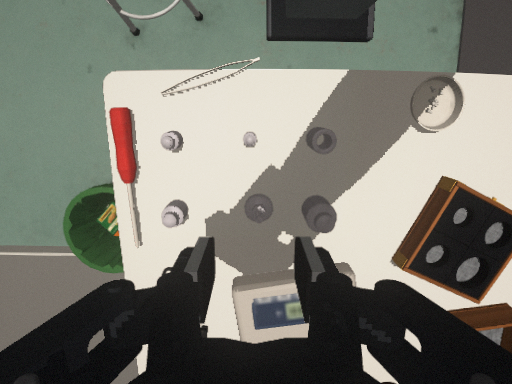

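The wrist view shows the 100 at (171,141), the 50 at (250,139), the sleeve at (321,140), the 200 at (174,213), the foot at (259,208) and the 500 at (319,213). The case is on the right, with a well in view at about (469,269). I'll zoom in on the knobs.

Run:
```python
from h import *
im=cv2.imread('pics/w1.png')
def cr(u,v,w=24,h=24,k=8): return cv2.resize(im[v-h:v+h,u-w:u+w],None,fx=k,fy=k,interpolation=cv2.INTER_CUBIC)
o=np.zeros((390,776,3),np.uint8)
t=[cr(174,213),cr(171,141),cr(250,139),cr(319,213)]
g=[cv2.convertScaleAbs(x,alpha=1.0) for x in t]
row=np.hstack(g[:2]);row2=np.hstack([g[2],cv2.convertScaleAbs(g[3],alpha=1.8)])
cv2.imwrite('pics/w1c.png',np.hstack([row,row2])[:, :].copy() if False else np.vstack([row,row2]))
```

```text
(no output)
```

View pics/w1c.png

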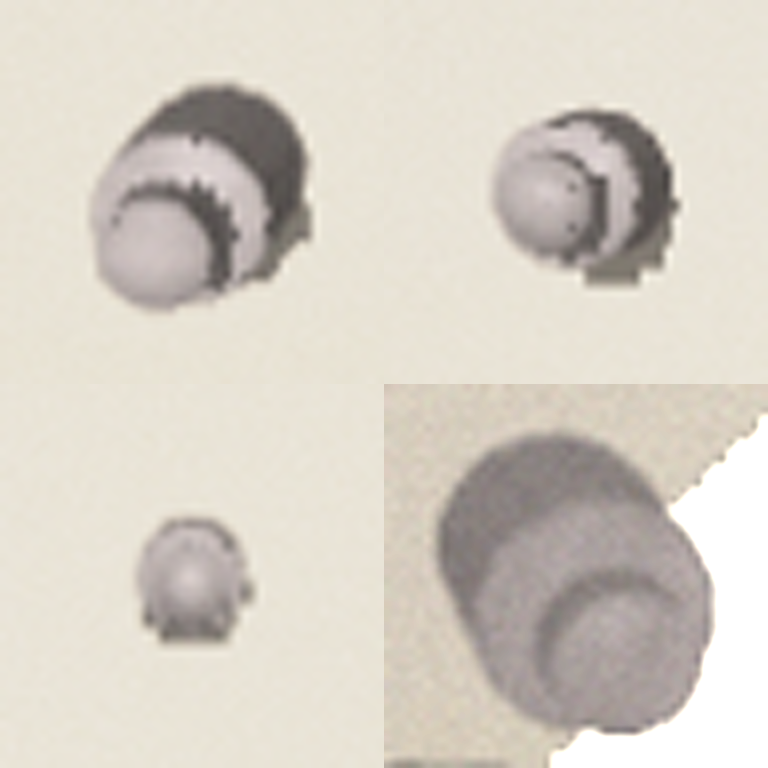

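Knob-top centres in the crop are: 200 at (158,252), 100 at (162,200), 50 at (188,191) and 500 at (234,271). I'll cast rays to the knob-top heights and cross-check against the top camera, and compute the case pose as well.

Run:
```python
from h import *
w=np.load('w1.npy',allow_pickle=True).item();c=ctrl.calibration('top')
for n,a,b,z in [('500',(323.7,222.4),(270.5,182.9),.068),('200',(169.3,220),(348.3,185.2),.052),('100',(166.7,141.5),(346.7,225.3),.041),('50',(249.2,138.4),(305.3,224.9),.032)]:
    print(n,onz(w,*a,z).round(4),onz(c,*b,z).round(4))
# case: top view, outer contour at rim
im=cv2.imread('pics/top0.png');hsv=cv2.cvtColor(im,cv2.COLOR_BGR2HSV)
roi=np.zeros(im.shape[:2],np.uint8);roi[125:205,145:226]=255
m=((hsv[...,1]>110)|(hsv[...,2]<90)).astype(np.uint8)*255&roi
cn=max(cv2.findContours(m,0,2)[0],key=cv2.contourArea)
q=cv2.boxPoints(cv2.minAreaRect(cn));print(q)
P=np.array([onz(c,*p,.038)[:2] for p in q]);print(P.round(4),np.linalg.norm(P-np.roll(P,1,0),axis=1),'centre',P.mean(0).round(4))
g=cv2.cvtColor(im,cv2.COLOR_BGR2GRAY)
m2=cv2.inRange(g[130:200,150:220],55,140); 
# well floors: grey blobs inside black
sat=hsv[130:200,150:220,1]; m2&=((sat<60)*255).astype(np.uint8)
n,l,st,ce=cv2.connectedComponentsWithStats(m2)
for i in range(1,n):
    if 20<st[i,4]<700: print(st[i],(ce[i]+[150,130]).round(1),onz(c,*(ce[i]+[150,130]),.0175).round(4))
```

```text
500 [ 0.539  -0.1398  0.068 ] [ 0.5409 -0.1367  0.068 ]
200 [ 0.5411 -0.3297  0.052 ] [ 0.5423 -0.3291  0.052 ]
100 [ 0.4447 -0.329   0.041 ] [ 0.4445 -0.3266  0.041 ]
50 [ 0.4422 -0.2293  0.032 ] [ 0.4437 -0.2264  0.032 ]
[[148.00755  177.52393 ]
 [173.87657  127.775826]
 [224.22292  153.95593 ]
 [198.3539   203.70404 ]]
[[ 0.5521  0.1654]
 [ 0.6811  0.1075]
 [ 0.6167 -0.0213]
 [ 0.4897  0.0387]] [0.14130396 0.14131871 0.14400306 0.14049147] centre [0.5849 0.0726]
[  0   0  23  42 503] [157.4 143.7] [0.6438 0.1511 0.0175]
[ 28   0  42  21 461] [205.1 136.6] [0.6658 0.03   0.0175]
[ 23  12  17  16 223] [181.  149.3] [0.631  0.0903 0.0175]
[ 48  25  12  11 104] [203.1 160. ] [0.6044 0.0331 0.0175]
[ 51  33  19  37 358] [213.1 187. ] [0.5353 0.0052 0.0175]
[ 13  35  14  13 143] [169.2 170.9] [0.574  0.1177 0.0175]
[37 48 10  9 73] [191.5 181.8] [0.5472 0.0604 0.0175]
[  0  50  41  20 429] [163.4 192.6] [0.518  0.1294 0.0175]
```

The two views agree to about 3 mm, so I'm moving. I'll go above the 500 and check alignment close up.

Request:
jog_arm(
  targets=[
    [0.02, 0.03, 0.03, 0],
    [0.04, 0.05, 0.055, 0],
    [0.06, 0.08, 0.075, 0],
    [0.062, 0.11, 0.084, 0],
    [0.062, 0.14, 0.084, 0],
    [0.062, 0.17, 0.084, 0],
    [0.062, 0.184, 0.084, 0],
    [0.062, 0.184, 0.084, 0],
    [0.062, 0.184, 0.084, 0],
  ],
)

```text
time_s: 3.48
eef_pos: [0.5397, -0.1369, 0.1227]
tcp_rot: [-1.569, 0.004, 0.0]
wrist_force: [0.3, 0.1, 1.1]
width: 0.0388
```

Run:
```python
from h import *
s=ctrl.read_state();print(s['eef_pos'],s['tcp_rot'])
a,c=snap('wrist','pics/w2.png')
np.save('w2.npy',c,allow_pickle=True)
p=s['eef_pos']
print('tip centre px',proj(c,p-[0,0,.017]),'500 pred top px',proj(c,[.54,-.138,.068]))
```

```text
[ 0.53974203 -0.13694696  0.12267241] [-1.56914790e+00  3.55466215e-03  1.17988936e-04]
tip centre px [255.92818956 254.09306994] 500 pred top px [253.71341812 227.43481473]
```

View pics/w2.png

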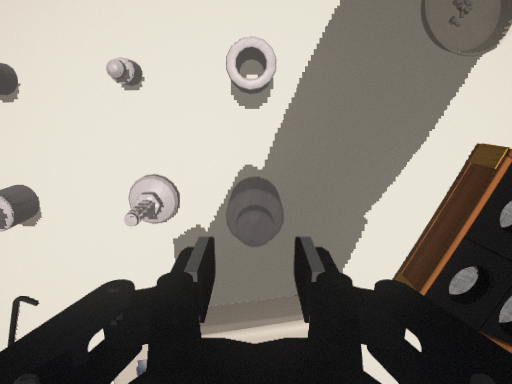

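The knob top is at (255,226), within 1.5 px of the prediction and between the fingers. Going down to grip it at the fingertips.

Request:
jog_arm(
  targets=[
    [-0.001, 0.02, -0.0005, 0],
    [-0.001, 0.04, -0.0005, 0],
    [-0.001, 0.052, -0.0005, 0],
    [-0.001, 0.058, -0.0005, 0],
    [-0.001, 0.058, -0.0005, 0],
    [-0.001, 0.058, -0.0005, 0],
  ],
)

```text
time_s: 4.03
eef_pos: [0.5405, -0.1385, 0.0672]
tcp_rot: [-1.571, -0.001, -0.0]
wrist_force: [-0.6, -0.1, 0.0]
width: 0.0383
```

Request:
jog_arm(
  targets=[
    [0, 0, 0, 0],
    [0, 0, 0, 0],
    [0, 0, 0, 0],
    [0, 0, 0, 0],
    [0, 0, 0, 0],
    [0, 0, 0, 0],
  ],
  jaw=0,
  newtons=60,
)

```text
time_s: 4.53
eef_pos: [0.541, -0.1382, 0.068]
tcp_rot: [-1.571, -0.002, -0.0]
wrist_force: [-0.1, 2.1, 5.5]
width: 0.0214
```

Run:
```python
from h import *
a,c=snap('wrist','pics/w3.png')
s=ctrl.read_state();print(s['eef_pos'],s['tcp_rot'],s['wrist_force'],s['width'])
im=cv2.imread('pics/w3.png');cv2.imwrite('pics/w3c.png',cv2.convertScaleAbs(cv2.resize(im[170:320,160:350],None,fx=4,fy=4,interpolation=2),alpha=2.2))
```

```text
[ 0.54102478 -0.13822018  0.06799501] [-1.57119162e+00 -2.45845109e-03 -1.42858212e-04] [-1.31560144  3.12203813  5.97471872] 0.02181843797521434
```

View pics/w3c.png

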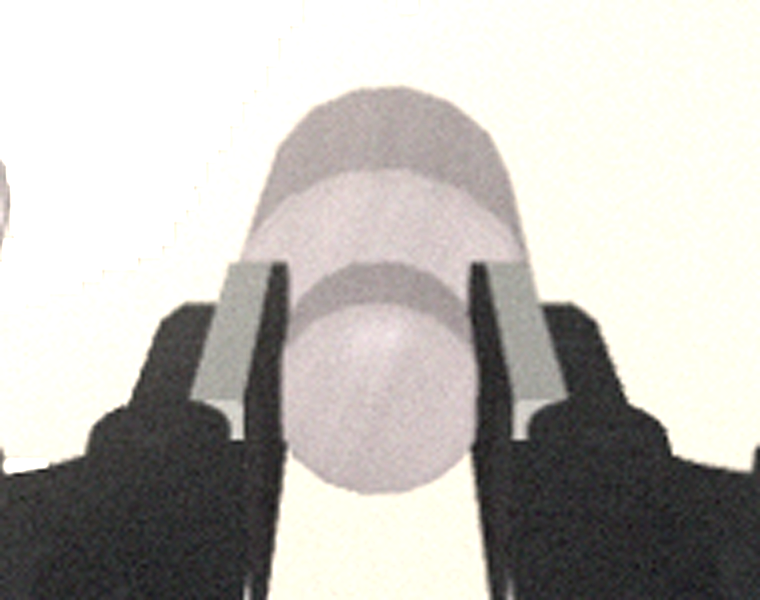

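The pads hold the knob with the tips just above the body. Lifting.

Request:
jog_arm(
  targets=[
    [0, -0.005, 0, 0],
    [0, -0.01, 0, 0],
    [0, -0.02, 0, 0],
    [0, -0.03, 0, 0],
    [0, -0.03, 0, 0],
  ],
)

```text
time_s: 5.0
eef_pos: [0.5412, -0.1389, 0.0988]
tcp_rot: [-1.573, -0.004, 0.0]
wrist_force: [1.0, -0.4, -4.1]
width: 0.0217
```

Request:
jog_arm(
  targets=[
    [0, -0.04, 0, 0],
    [0, -0.08, 0.01, 0],
    [0.01, -0.11, 0.03, 0],
    [0.02, -0.14, 0.06, 0],
    [0.03, -0.16, 0.09, 0],
    [0.04, -0.18, 0.12, 0],
    [0.05, -0.2, 0.15, 0],
    [0.06, -0.2, 0.18, 0],
    [0.06, -0.2, 0.2, 0],
    [0.06, -0.2, 0.21, 0],
    [0.06, -0.2, 0.21, 0],
    [0.06, -0.2, 0.21, 0],
  ],
)

```text
time_s: 6.0
eef_pos: [0.5994, 0.0714, 0.2955]
tcp_rot: [-1.572, 0.002, 0.001]
wrist_force: [0.1, -0.7, -5.2]
width: 0.0217
```

Run:
```python
from h import *
s=ctrl.read_state();print(s['eef_pos'],s['tcp_rot'])
a,c=snap('wrist','pics/w4.png')
np.save('w4.npy',c,allow_pickle=True)
```

```text
[0.59939398 0.07139577 0.29546006] [-1.57204606e+00  1.58164702e-03  6.85459503e-04]
```

View pics/w4.png

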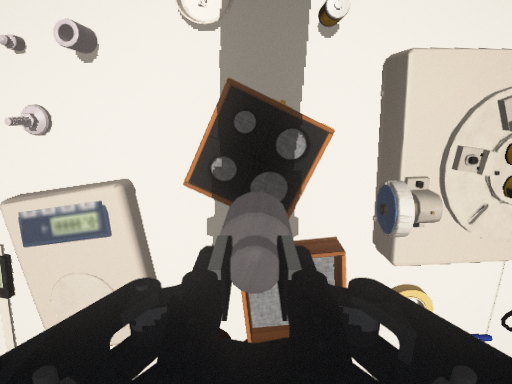

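The case corners are at about (230,80), (333,131) and (185,183), with the fourth hidden. The wells are: 50 at (244,122), 200 at (291,144), 100 at (222,168) and 500 at (268,186). I'll fit the case and floors numerically.

```bash
cat > case.py <<'E'
from h import *
def fit(f,c,up=190):
    im=cv2.imread(f);hsv=cv2.cvtColor(im,cv2.COLOR_BGR2HSV)
    wood=((hsv[...,1]>110)&(hsv[...,2]>60)&((hsv[...,0]<22)|(hsv[...,0]>172))).astype(np.uint8)
    wood[:70]=0;wood[up:]=0;wood[:,:175]=0;wood[:,345:]=0
    n,l,st,_=cv2.connectedComponentsWithStats(wood)
    ys,xs=np.nonzero(wood)
    P=np.array([onz(c,x,y,.038)[:2] for x,y in zip(xs,ys)])
    return P,im,hsv
E
python3 - <<'E'
from case import *
from scipy.optimize import least_squares
c=np.load('w4.npy',allow_pickle=True).item()
P,im,hsv=fit('pics/w4.png',c);print(len(P))
# ring pixels: distance max(|a|,|b|) about 66 mm (mid of 62.5..69.5)
def res(p):
    q=(P-p[:2])@np.array([[np.cos(p[2]),-np.sin(p[2])],[np.sin(p[2]),np.cos(p[2])]])
    return np.abs(q).max(1)-.066
r=least_squares(res,[.587,.074,-.42],loss='soft_l1',f_scale=.002);print(r.x,np.abs(r.fun).mean(),np.median(r.fun))
x,y,t=r.x;e1=np.array([np.cos(t),np.sin(t)]);e2=np.array([-e1[1],e1[0]])
C=r.x[:2];fl={'500':.0135,'200':.0175,'100':.0195,'50':.0215}
for n,a,b in[('500',1,1),('200',-1,1),('100',1,-1),('50',-1,-1)]:
    w=C+.03125*(a*e1+b*e2);print(n,w.round(4),'floor px',proj(c,[*w,fl[n]]).round(1),'top px',proj(c,[*w,.0355]).round(1))
g=im[100:185,190:325].max(2);m=(cv2.inRange(g,50,255))&((hsv[100:185,190:325,1]<90)*255).astype(np.uint8)
n,l,st,ce=cv2.connectedComponentsWithStats(m)
for i in range(1,n):
    if st[i,4]>60:print(st[i]+[190,100,0,0,0],ce[i]+[190,100])
E
```

```text
1519
[ 0.58628145  0.07354251 -0.43892565] 0.0014873693528647065 -2.641248973646315e-05
500 [0.6278 0.0886] floor px [268.1 186.4] top px [268.8 190.4]
200 [0.5713 0.1151] floor px [290.  143.2] top px [291.6 144.6]
100 [0.6013 0.032 ] floor px [224. 167.] top px [222.8 169.3]
50 [0.5447 0.0585] floor px [244.6 121.5] top px [244.2 121.9]
[190 100  29  67 985] [199.14517766 122.20304569]
[284 100  41  24 606] [309.10231023 108.29207921]
[234 111  22  22 387] [244.42118863 121.49870801]
[ 190  115   47   70 1323] [212.83975813 162.11564626]
[299 120  26  64 585] [311.66495726 144.67692308]
[276 129  31  30 745] [291.0966443  143.68590604]
[307 151  18  34 323] [318.3126935  172.88854489]
[251 172  36  13 357] [269.10644258 179.03921569]
```

The fit agrees with the floor blobs to about 1 px. Placing the 500 at (0.628, 0.089).

Request:
jog_arm(
  targets=[
    [0.015, 0.02, 0.01, 0],
    [0.029, 0.05, 0.017, 0],
    [0.029, 0.08, 0.017, 0],
    [0.029, 0.11, 0.017, 0],
    [0.029, 0.14, 0.017, 0],
    [0.029, 0.16, 0.017, 0],
    [0.029, 0.165, 0.017, 0],
    [0.029, 0.165, 0.017, 0],
    [0.029, 0.165, 0.017, 0],
  ],
)

```text
time_s: 6.8
eef_pos: [0.6298, 0.0877, 0.1324]
tcp_rot: [-1.571, -0.002, -0.001]
wrist_force: [0.2, -0.1, -3.8]
width: 0.0215
```

Request:
jog_arm(
  targets=[
    [-0.001, 0.02, 0.001, 0],
    [-0.001, 0.035, 0.001, 0],
    [-0.001, 0.042, 0.001, 0],
    [-0.001, 0.045, 0.001, 0],
    [-0.001, 0.047, 0.001, 0],
    [-0.001, 0.048, 0.001, 0],
    [-0.001, 0.049, 0.001, 0],
    [-0.001, 0.049, 0.001, 0],
  ],
)

```text
time_s: 7.47
eef_pos: [0.6286, 0.0898, 0.0833]
tcp_rot: [-1.571, -0.002, -0.0]
wrist_force: [-1.3, -0.3, -4.4]
width: 0.022
```

Request:
jog_arm(
  targets=[
    [0, 0.0005, 0, 0],
    [0, 0.001, 0, 0],
    [0, 0.0015, 0, 0],
    [0, 0.002, 0, 0],
    [0, 0.002, 0, 0],
  ],
)

```text
time_s: 7.88
eef_pos: [0.6287, 0.0899, 0.0817]
tcp_rot: [-1.571, -0.002, 0.0]
wrist_force: [-1.6, 0.2, 0.3]
width: 0.0218
```

Touchdown: the weight has come off the wrist. Releasing and rising.

Request:
jog_arm(
  targets=[
    [0, 0, 0, 0],
    [0, 0, 0, 0],
    [0, 0, 0, 0],
    [0, 0, 0, 0],
    [0, 0, 0, 0],
  ],
  jaw=45,
)

```text
time_s: 8.3
eef_pos: [0.6282, 0.0898, 0.0806]
tcp_rot: [-1.571, -0.001, -0.0]
wrist_force: [0.5, 0.0, 0.2]
width: 0.0381
```

Request:
jog_arm(
  targets=[
    [0, -0.01, 0, 0],
    [0, -0.03, 0, 0],
    [0, -0.07, 0, 0],
    [0, -0.1, 0, 0],
    [0, -0.13, 0, 0],
    [-0.02, -0.13, -0.03, 0],
    [-0.04, -0.13, -0.07, 0],
    [-0.05, -0.13, -0.11, 0],
    [-0.06, -0.13, -0.15, 0],
    [-0.07, -0.13, -0.19, 0],
    [-0.075, -0.13, -0.23, 0],
    [-0.08, -0.13, -0.27, 0],
  ],
)

```text
time_s: 9.3
eef_pos: [0.5472, -0.182, 0.2116]
tcp_rot: [-1.572, -0.001, 0.0]
wrist_force: [2.2, -0.3, 0.3]
width: 0.0382
```

Request:
jog_arm(
  targets=[
    [-0.002, 0, -0.04, 0],
    [-0.004, 0, -0.08, 0],
    [-0.006, 0.01, -0.115, 0],
    [-0.006, 0.03, -0.14, 0],
    [-0.006, 0.06, -0.147, 0],
    [-0.006, 0.09, -0.147, 0],
    [-0.006, 0.112, -0.147, 0],
    [-0.006, 0.112, -0.147, 0],
    [-0.006, 0.112, -0.147, 0],
  ],
)

```text
time_s: 10.05
eef_pos: [0.5413, -0.3267, 0.0976]
tcp_rot: [-1.569, 0.002, -0.0]
wrist_force: [-0.4, 0.5, -0.4]
width: 0.0384
```

Run:
```python
from h import *
s=ctrl.read_state();print(s['eef_pos'],s['tcp_rot'])
a,c=snap('wrist','pics/w5.png')
print(proj(c,[.5415,-.3293,.052]),proj(c,s['eef_pos']-[0,0,.017]))
im=cv2.imread('pics/w5.png');cv2.imwrite('pics/w5c.png',cv2.resize(im[170:320,160:350],None,fx=4,fy=4,interpolation=2))
```

```text
[ 0.5412801  -0.32673358  0.09757403] [-1.56900979e+00  2.11842530e-03 -1.58389535e-04]
[251.0504358  232.86866318] [255.90454017 254.07378538]
```

View pics/w5c.png

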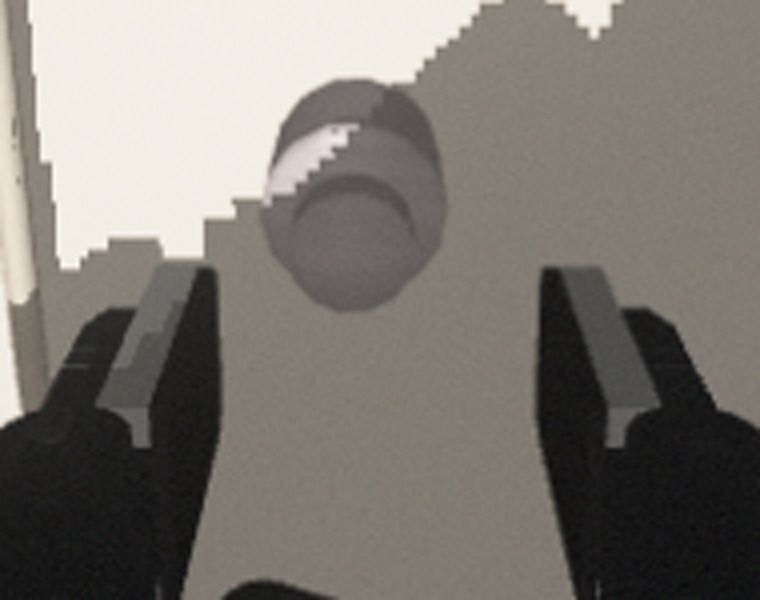

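The knob top is at about (248,232), so the weight is about 4 mm to −y of the tool and centred in x. Descending with that correction.

Request:
jog_arm(
  targets=[
    [0, 0.01, -0.004, 0],
    [0, 0.025, -0.004, 0],
    [0, 0.036, -0.004, 0],
    [0, 0.04, -0.004, 0],
    [0, 0.04, -0.004, 0],
    [0, 0.04, -0.004, 0],
  ],
)

```text
time_s: 10.6
eef_pos: [0.5421, -0.3313, 0.0587]
tcp_rot: [-1.571, -0.0, 0.0]
wrist_force: [0.2, 0.1, -0.0]
width: 0.0387
```

Request:
jog_arm(
  targets=[
    [0, 0, 0, 0],
    [0, 0, 0, 0],
    [0, 0, 0, 0],
    [0, 0, 0, 0],
    [0, 0, 0, 0],
    [0, 0, 0, 0],
  ],
  jaw=0,
  newtons=40,
)

```text
time_s: 11.1
eef_pos: [0.5425, -0.3315, 0.0594]
tcp_rot: [-1.572, -0.001, -0.0]
wrist_force: [0.1, 1.6, 6.6]
width: 0.0165
```

Request:
jog_arm(
  targets=[
    [0, -0.005, 0, 0],
    [0, -0.015, 0, 0],
    [0, -0.03, 0, 0],
    [0, -0.06, 0, 0],
    [0, -0.06, 0, 0],
  ],
)

```text
time_s: 11.52
eef_pos: [0.5443, -0.3332, 0.1241]
tcp_rot: [-1.577, -0.007, 0.0]
wrist_force: [0.6, -2.5, 0.5]
width: 0.0164
```

Request:
jog_arm(
  targets=[
    [0, -0.03, 0.02, 0],
    [0, -0.06, 0.05, 0],
    [0, -0.09, 0.08, 0],
    [0, -0.1, 0.12, 0],
    [0, -0.1, 0.16, 0],
    [0, -0.1, 0.2, 0],
    [0.005, -0.1, 0.24, 0],
    [0.01, -0.1, 0.28, 0],
    [0.015, -0.1, 0.32, 0],
    [0.02, -0.1, 0.36, 0],
    [0.025, -0.1, 0.4, 0],
    [0.029, -0.1, 0.43, 0],
  ],
)

```text
time_s: 12.52
eef_pos: [0.5702, 0.1018, 0.2175]
tcp_rot: [-1.57, 0.001, 0.001]
wrist_force: [0.4, -0.7, -2.1]
width: 0.0165
```

Request:
jog_arm(
  targets=[
    [0, 0, 0.016, 0],
    [0, 0.03, 0.016, 0],
    [0, 0.06, 0.016, 0],
    [0, 0.08, 0.016, 0],
    [0, 0.09, 0.016, 0],
    [0, 0.09, 0.016, 0],
    [0, 0.09, 0.016, 0],
  ],
)

```text
time_s: 13.1
eef_pos: [0.5709, 0.1146, 0.1281]
tcp_rot: [-1.571, 0.001, -0.0]
wrist_force: [-0.3, 1.1, -1.5]
width: 0.0164
```

Request:
jog_arm(
  targets=[
    [0.0005, 0.02, 0.001, 0],
    [0.0005, 0.035, 0.001, 0],
    [0.0005, 0.042, 0.001, 0],
    [0.0005, 0.046, 0.001, 0],
    [0.0005, 0.048, 0.001, 0],
    [0.0005, 0.049, 0.001, 0],
    [0.0005, 0.049, 0.001, 0],
    [0.0005, 0.049, 0.001, 0],
  ],
)

```text
time_s: 13.77
eef_pos: [0.5721, 0.1158, 0.0804]
tcp_rot: [-1.571, -0.002, -0.0]
wrist_force: [-0.5, 0.0, -1.8]
width: 0.0165
```

Request:
jog_arm(
  targets=[
    [0, 0.0005, 0, 0],
    [0, 0.001, 0, 0],
    [0, 0.0015, 0, 0],
    [0, 0.002, 0, 0],
    [0, 0.002, 0, 0],
  ],
)

```text
time_s: 14.18
eef_pos: [0.5713, 0.1158, 0.0772]
tcp_rot: [-1.571, 0.0, 0.0]
wrist_force: [0.1, 0.4, -2.0]
width: 0.0166
```

Request:
jog_arm(
  targets=[
    [0, 0.0005, 0, 0],
    [0, 0.001, 0, 0],
    [0, 0.0015, 0, 0],
    [0, 0.0015, 0, 0],
    [0, 0.0015, 0, 0],
  ],
)

```text
time_s: 14.6
eef_pos: [0.5721, 0.1159, 0.077]
tcp_rot: [-1.571, -0.001, 0.0]
wrist_force: [-1.7, 0.2, 4.9]
width: 0.0161
```

Request:
jog_arm(
  targets=[
    [0, -0.0005, 0, 0],
    [0, -0.0005, 0, 0],
    [0, -0.0005, 0, 0],
    [0, -0.0005, 0, 0],
    [0, -0.0005, 0, 0],
  ],
  jaw=42,
)

```text
time_s: 15.02
eef_pos: [0.5712, 0.1158, 0.0759]
tcp_rot: [-1.571, 0.0, -0.0]
wrist_force: [-0.3, -0.1, 0.5]
width: 0.036
```

Request:
jog_arm(
  targets=[
    [0, -0.01, 0, 0],
    [0, -0.03, 0, 0],
    [0, -0.07, 0, 0],
    [0, -0.1, 0, 0],
    [-0.01, -0.12, -0.03, 0],
    [-0.02, -0.12, -0.07, 0],
    [-0.03, -0.12, -0.11, 0],
    [-0.04, -0.12, -0.15, 0],
    [-0.05, -0.12, -0.19, 0],
    [-0.06, -0.12, -0.23, 0],
    [-0.075, -0.12, -0.265, 0],
    [-0.09, -0.12, -0.3, 0],
  ],
)

```text
time_s: 16.02
eef_pos: [0.4807, -0.186, 0.1974]
tcp_rot: [-1.572, -0.001, -0.0]
wrist_force: [0.5, -0.4, -0.0]
width: 0.036
```

Request:
jog_arm(
  targets=[
    [-0.01, 0, -0.035, 0],
    [-0.02, 0, -0.07, 0],
    [-0.03, 0.02, -0.105, 0],
    [-0.037, 0.04, -0.13, 0],
    [-0.037, 0.07, -0.144, 0],
    [-0.037, 0.1, -0.144, 0],
    [-0.037, 0.105, -0.144, 0],
    [-0.037, 0.105, -0.144, 0],
    [-0.037, 0.105, -0.144, 0],
  ],
)

```text
time_s: 16.77
eef_pos: [0.4449, -0.3282, 0.0924]
tcp_rot: [-1.571, -0.001, 0.001]
wrist_force: [-0.3, 0.1, 0.9]
width: 0.0359
```

Run:
```python
from h import *
s=ctrl.read_state();print(s['eef_pos'],s['tcp_rot'],s['joint_pos'])
a,c=snap('wrist','pics/w6.png')
print(proj(c,[.4446,-.328,.041]),proj(c,[.4446,-.330,.041]),proj(c,s['eef_pos']-[0,0,.017]))
im=cv2.imread('pics/w6.png');cv2.imwrite('pics/w6c.png',cv2.resize(im[170:320,160:350],None,fx=4,fy=4,interpolation=2))
```

```text
[ 0.44491871 -0.32816111  0.09244428] [-1.57137954e+00 -6.15136095e-04  5.66672498e-04] [-8.19061639e-01  2.03229490e-01  1.98763353e+00  6.33900148e-05
  9.49883546e-01 -2.39046132e+00]
[255.98948786 228.09099699] [252.5943199  228.08900825] [256.02513546 253.9527637 ]
```

View pics/w6c.png

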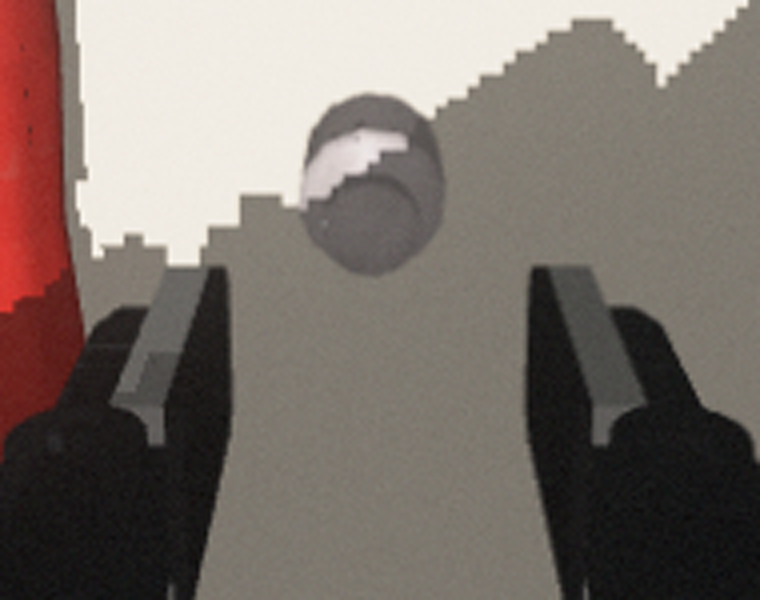

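The knob top is at about (252,226), so I'll correct −1 mm in x and −2 mm in y. The screwdriver is about 50 mm away and clear of the fingers.

Request:
jog_arm(
  targets=[
    [-0.001, 0.01, -0.002, 0],
    [-0.001, 0.025, -0.002, 0],
    [-0.001, 0.036, -0.002, 0],
    [-0.001, 0.04, -0.002, 0],
    [-0.001, 0.04, -0.002, 0],
    [-0.001, 0.04, -0.002, 0],
  ],
)

```text
time_s: 17.32
eef_pos: [0.4436, -0.3301, 0.0515]
tcp_rot: [-1.571, -0.0, 0.0]
wrist_force: [0.5, 0.2, 0.5]
width: 0.0356
```

Request:
jog_arm(
  targets=[
    [0, 0, 0, 0],
    [0, 0, 0, 0],
    [0, 0, 0, 0],
    [0, 0, 0, 0],
    [0, 0, 0, 0],
    [0, 0, 0, 0],
  ],
  jaw=0,
  newtons=30,
)

```text
time_s: 17.82
eef_pos: [0.4439, -0.3306, 0.0521]
tcp_rot: [-1.572, -0.001, -0.0]
wrist_force: [0.4, 0.9, 4.2]
width: 0.0126
```

Request:
jog_arm(
  targets=[
    [0, -0.005, 0, 0],
    [0, -0.015, 0, 0],
    [0, -0.03, 0, 0],
    [0, -0.06, 0, 0],
    [0, -0.06, 0, 0],
  ],
)

```text
time_s: 18.23
eef_pos: [0.4457, -0.3326, 0.117]
tcp_rot: [-1.578, -0.007, 0.0]
wrist_force: [0.7, -1.2, -0.3]
width: 0.0125
```

Request:
jog_arm(
  targets=[
    [0, -0.03, 0.02, 0],
    [0.01, -0.06, 0.05, 0],
    [0.02, -0.09, 0.08, 0],
    [0.035, -0.11, 0.115, 0],
    [0.05, -0.12, 0.15, 0],
    [0.065, -0.12, 0.185, 0],
    [0.08, -0.12, 0.22, 0],
    [0.1, -0.12, 0.255, 0],
    [0.12, -0.12, 0.29, 0],
    [0.14, -0.12, 0.32, 0],
    [0.155, -0.12, 0.345, 0],
    [0.157, -0.12, 0.362, 0],
  ],
)

```text
time_s: 19.23
eef_pos: [0.6018, 0.0344, 0.2309]
tcp_rot: [-1.57, -0.001, 0.002]
wrist_force: [-0.2, 0.5, -1.1]
width: 0.0123
```

Request:
jog_arm(
  targets=[
    [0, 0.02, 0, 0],
    [0, 0.05, 0, 0],
    [0, 0.08, 0, 0],
    [0, 0.1, 0, 0],
    [0, 0.11, 0, 0],
    [0, 0.11, 0, 0],
    [0, 0.11, 0, 0],
  ],
)

```text
time_s: 19.82
eef_pos: [0.6005, 0.0317, 0.1214]
tcp_rot: [-1.571, 0.0, -0.0]
wrist_force: [0.0, -0.3, -0.6]
width: 0.0126
```

Request:
jog_arm(
  targets=[
    [0.0005, 0.02, 0, 0],
    [0.0005, 0.035, 0, 0],
    [0.0005, 0.042, 0, 0],
    [0.0005, 0.045, 0, 0],
    [0.0005, 0.0465, 0, 0],
    [0.0005, 0.0475, 0, 0],
    [0.0005, 0.048, 0, 0],
    [0.0005, 0.048, 0, 0],
  ],
)

```text
time_s: 20.48
eef_pos: [0.6016, 0.0318, 0.0743]
tcp_rot: [-1.571, -0.002, -0.0]
wrist_force: [-0.6, -0.3, -1.5]
width: 0.0128
```

Request:
jog_arm(
  targets=[
    [0, 0.0005, 0, 0],
    [0, 0.001, 0, 0],
    [0, 0.0015, 0, 0],
    [0, 0.002, 0, 0],
    [0, 0.002, 0, 0],
  ],
)

```text
time_s: 20.9
eef_pos: [0.6013, 0.0318, 0.0718]
tcp_rot: [-1.571, -0.001, -0.0]
wrist_force: [-1.3, 0.1, 0.4]
width: 0.0122
```

Request:
jog_arm(
  targets=[
    [0, 0.0005, 0, 0],
    [0, 0.001, 0, 0],
    [0, 0.001, 0, 0],
    [0, 0.001, 0, 0],
  ],
)

```text
time_s: 21.23
eef_pos: [0.6018, 0.0318, 0.0717]
tcp_rot: [-1.571, -0.002, -0.0]
wrist_force: [-0.6, -0.0, 5.3]
width: 0.0125
```

Request:
jog_arm(
  targets=[
    [0, -0.0005, 0, 0],
    [0, -0.0005, 0, 0],
    [0, -0.0005, 0, 0],
    [0, -0.0005, 0, 0],
    [0, -0.0005, 0, 0],
  ],
  jaw=36,
)

```text
time_s: 21.65
eef_pos: [0.6007, 0.0318, 0.0704]
tcp_rot: [-1.571, 0.001, -0.0]
wrist_force: [0.3, 0.2, 0.1]
width: 0.0305
```

Request:
jog_arm(
  targets=[
    [0, -0.01, 0, 0],
    [0, -0.03, 0, 0],
    [0, -0.07, 0, 0],
    [0, -0.1, 0, 0],
    [-0.02, -0.12, -0.03, 0],
    [-0.04, -0.12, -0.06, 0],
    [-0.06, -0.12, -0.095, 0],
    [-0.08, -0.12, -0.13, 0],
    [-0.1, -0.12, -0.165, 0],
    [-0.12, -0.12, -0.2, 0],
    [-0.14, -0.12, -0.23, 0],
    [-0.159, -0.12, -0.26, 0],
  ],
)

```text
time_s: 22.65
eef_pos: [0.4407, -0.2296, 0.1918]
tcp_rot: [-1.572, -0.001, -0.0]
wrist_force: [0.5, -0.6, 0.2]
width: 0.0311
```

Request:
jog_arm(
  targets=[
    [0, 0.03, 0, 0],
    [0, 0.06, 0, 0],
    [0, 0.09, 0, 0],
    [0, 0.105, 0, 0],
    [0, 0.105, 0, 0],
    [0, 0.105, 0, 0],
  ],
)

```text
time_s: 23.15
eef_pos: [0.4417, -0.228, 0.0858]
tcp_rot: [-1.57, 0.001, -0.0]
wrist_force: [0.3, -0.2, 0.3]
width: 0.0312
```

Run:
```python
from h import *
s=ctrl.read_state();print(s['eef_pos'],s['tcp_rot'],s['joint_pos'])
a,c=snap('wrist','pics/w7.png')
print(proj(c,[.443,-.229,.032]),proj(c,s['eef_pos']-[0,0,.017]))
im=cv2.imread('pics/w7.png');cv2.imwrite('pics/w7c.png',cv2.resize(im[170:320,160:350],None,fx=4,fy=4,interpolation=2))
```

```text
[ 0.44166228 -0.22801271  0.08578712] [-1.56995197e+00  1.03573861e-03 -1.20652963e-04] [-6.80992823e-01  9.91571744e-02  2.12201934e+00  5.16596972e-06
  9.21752427e-01 -2.25167119e+00]
[253.90829586 229.46437906] [255.96853926 254.0423972 ]
```

View pics/w7c.png

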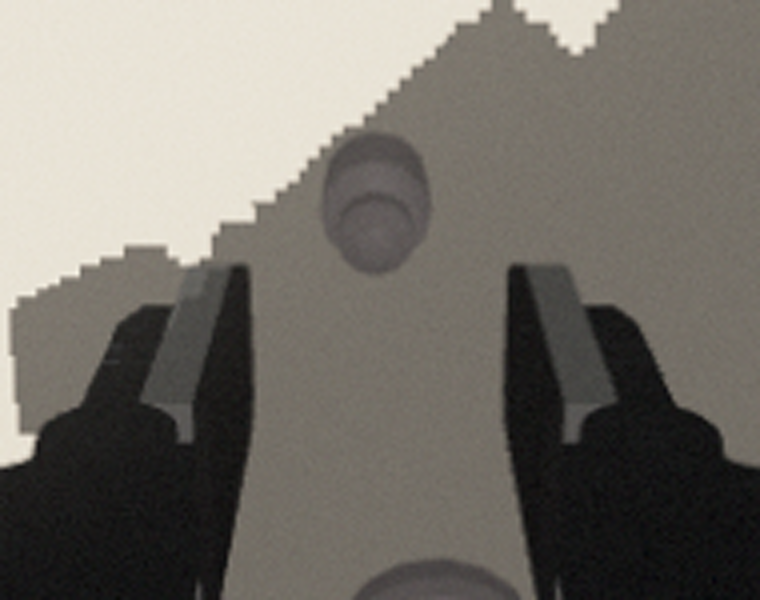

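The knob top is at about (253.6,229), as predicted. The last grasp needs a 1 mm correction.

Request:
jog_arm(
  targets=[
    [0.001, 0.01, -0.001, 0],
    [0.001, 0.025, -0.001, 0],
    [0.001, 0.036, -0.001, 0],
    [0.001, 0.04, -0.001, 0],
    [0.001, 0.04, -0.001, 0],
    [0.001, 0.04, -0.001, 0],
  ],
)

```text
time_s: 23.7
eef_pos: [0.4431, -0.2293, 0.046]
tcp_rot: [-1.571, -0.0, 0.0]
wrist_force: [0.6, -0.1, -0.6]
width: 0.0311
```

Request:
jog_arm(
  targets=[
    [0, 0, 0, 0],
    [0, 0, 0, 0],
    [0, 0, 0, 0],
    [0, 0, 0, 0],
    [0, 0, 0, 0],
    [0, 0, 0, 0],
  ],
  jaw=0,
  newtons=25,
)

```text
time_s: 24.2
eef_pos: [0.4434, -0.2296, 0.0465]
tcp_rot: [-1.572, -0.001, -0.0]
wrist_force: [0.6, 0.2, 3.4]
width: 0.0092
```

Request:
jog_arm(
  targets=[
    [0, -0.005, 0, 0],
    [0, -0.015, 0, 0],
    [0, -0.03, 0, 0],
    [0, -0.06, 0, 0],
    [0, -0.09, 0, 0],
    [0, -0.09, 0, 0],
  ],
)

```text
time_s: 24.7
eef_pos: [0.446, -0.2316, 0.1427]
tcp_rot: [-1.578, -0.009, 0.0]
wrist_force: [1.1, -0.6, 0.6]
width: 0.0091
```

Request:
jog_arm(
  targets=[
    [0.005, -0.03, 0.02, 0],
    [0.01, -0.06, 0.05, 0],
    [0.02, -0.06, 0.085, 0],
    [0.03, -0.06, 0.12, 0],
    [0.04, -0.06, 0.155, 0],
    [0.055, -0.06, 0.19, 0],
    [0.07, -0.06, 0.22, 0],
    [0.085, -0.06, 0.25, 0],
    [0.1, -0.06, 0.275, 0],
    [0.102, -0.06, 0.288, 0],
    [0.102, -0.04, 0.288, 0],
    [0.102, -0.01, 0.288, 0],
  ],
)

```text
time_s: 25.7
eef_pos: [0.5473, 0.0595, 0.1488]
tcp_rot: [-1.572, -0.008, 0.002]
wrist_force: [0.0, -0.1, -1.2]
width: 0.0087
```

Request:
jog_arm(
  targets=[
    [0, 0.02, 0, 0],
    [0, 0.03, 0, 0],
    [0, 0.03, 0, 0],
    [0, 0.03, 0, 0],
  ],
)

```text
time_s: 26.03
eef_pos: [0.5447, 0.0585, 0.1159]
tcp_rot: [-1.571, 0.001, -0.001]
wrist_force: [-1.1, -0.1, -0.3]
width: 0.0086
```

Run:
```python
from h import *
s=ctrl.read_state();print(s['eef_pos'],s['tcp_rot'],s['wrist_force'])
a,c=snap('wrist','pics/w8.png')
for p in([.5447,.0585,.0355],[.5713,.1151,.0695],[.6013,.032,.0605],[.6278,.0886,.0815]):print(proj(c,p).round(0))
cv2.imwrite('pics/w8c.png',cv2.convertScaleAbs(cv2.resize(cv2.imread('pics/w8.png')[100:350,120:390],None,fx=2.4,fy=2.4),alpha=1.5))
```

```text
[0.54471093 0.05846846 0.11587176] [-1.57085411e+00  7.72253808e-04 -5.14509311e-04] [-1.11158715 -0.08583022 -0.31038468]
[255. 213.]
[350. 273.]
[215. 308.]
[304. 364.]
```

View pics/w8c.png

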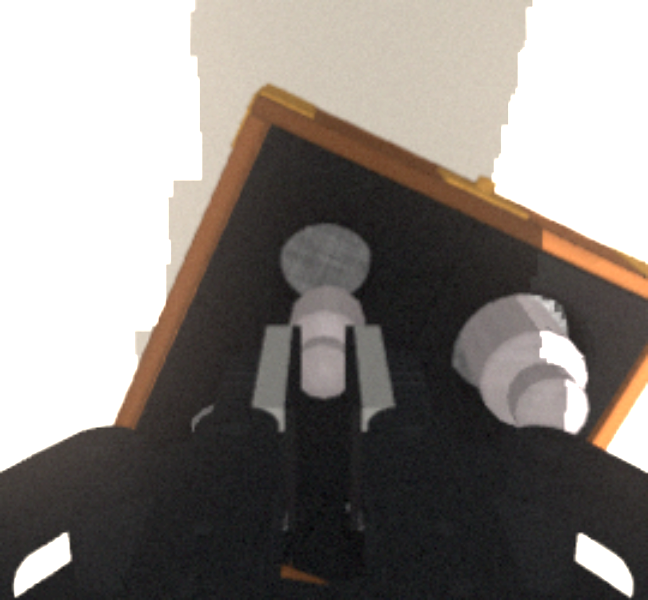

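The 50 is held above its well, whose centre at (256,208) lines up with the tool. The 200 stands upright in its well. Lowering.

Request:
jog_arm(
  targets=[
    [0, 0.015, 0, 0],
    [0, 0.03, 0, 0],
    [0, 0.038, 0, 0],
    [0, 0.042, 0, 0],
    [0, 0.044, 0, 0],
    [0, 0.045, 0, 0],
    [0, 0.045, 0, 0],
    [0, 0.045, 0, 0],
  ],
)

```text
time_s: 26.75
eef_pos: [0.5455, 0.0588, 0.0717]
tcp_rot: [-1.571, -0.001, -0.0]
wrist_force: [-0.4, -0.4, -0.5]
width: 0.0091
```

Request:
jog_arm(
  targets=[
    [0, 0.0005, 0, 0],
    [0, 0.001, 0, 0],
    [0, 0.0015, 0, 0],
    [0, 0.002, 0, 0],
    [0, 0.002, 0, 0],
  ],
)

```text
time_s: 27.17
eef_pos: [0.5448, 0.0588, 0.0687]
tcp_rot: [-1.571, 0.0, -0.0]
wrist_force: [-0.6, -0.7, -0.5]
width: 0.0089
```

Request:
jog_arm(
  targets=[
    [0, 0.0005, 0, 0],
    [0, 0.001, 0, 0],
    [0, 0.0015, 0, 0],
    [0, 0.0015, 0, 0],
    [0, 0.0015, 0, 0],
  ],
)

```text
time_s: 27.58
eef_pos: [0.5455, 0.0588, 0.068]
tcp_rot: [-1.571, -0.001, -0.0]
wrist_force: [0.2, 0.3, 3.6]
width: 0.0085
```

Request:
jog_arm(
  targets=[
    [0, -0.0005, 0, 0],
    [0, -0.0005, 0, 0],
    [0, -0.0005, 0, 0],
    [0, -0.0005, 0, 0],
    [0, -0.0005, 0, 0],
  ],
  jaw=32,
)

```text
time_s: 28.0
eef_pos: [0.5446, 0.0588, 0.0674]
tcp_rot: [-1.571, 0.001, -0.0]
wrist_force: [-0.2, -0.9, 0.1]
width: 0.0272
```

Request:
jog_arm(
  targets=[
    [0, -0.01, 0, 0],
    [0, -0.03, 0, 0],
    [0, -0.07, 0, 0],
    [0, -0.11, 0, 0],
    [0.03, -0.14, 0, 0],
    [0.06, -0.17, 0, 0],
    [0.08, -0.19, 0, 0],
    [0.1, -0.2, 0.01, 0],
    [0.1, -0.2, 0.01, 0],
    [0.1, -0.2, 0.01, 0],
  ],
)

```text
time_s: 28.83
eef_pos: [0.6455, 0.069, 0.269]
tcp_rot: [-1.571, -0.001, 0.001]
wrist_force: [0.1, -0.3, 0.0]
width: 0.0271
```

Run:
```python
from h import *
a,c=snap('wrist','pics/w9.png')
for p in([.5447,.0585,.0535],[.5713,.1151,.0695],[.6013,.032,.0605],[.6278,.0886,.0815]):print(proj(c,p).round(1))
cv2.imwrite('pics/w9c.png',cv2.resize(cv2.imread('pics/w9.png')[50:240,150:360],None,fx=3,fy=3,interpolation=2))
```

```text
[244.7  76.2]
[302.1 103.2]
[219.1 133.4]
[274.9 162.1]
```

View pics/w9c.png

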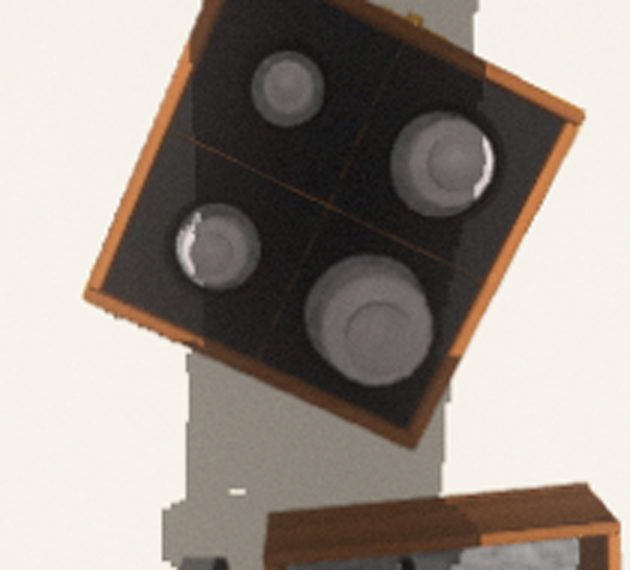

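All four weights stand upright in their wells. Knob centres are at 500 (277,162), 200 (302,103), 100 (220,132) and 50 (246,79), close to the predicted pixels. I'll do one closer composite check of the 50 and of the look-alikes.

Run:
```python
from h import *
w=cv2.imread('pics/w9.png');snap('side','pics/side1.png');s=cv2.imread('pics/side1.png')
A=cv2.convertScaleAbs(cv2.resize(w[60:100,225:265],(300,300),interpolation=2),alpha=2)
B=cv2.convertScaleAbs(cv2.resize(s[155:205,220:300],(480,300),interpolation=2),alpha=1.5)
C=cv2.resize(s[180:290,180:326],(390,294),interpolation=2)
o=np.zeros((600,790,3),np.uint8);o[:300,:300]=A;o[:300,305:785]=B;o[303:597,:390]=C
cv2.imwrite('pics/fin.png',o)
d=ctrl.calibration('side')
for p in([.5447,.0585,.0535],[.5713,.1151,.0695],[.6013,.032,.0605],[.6278,.0886,.0815]):print(((proj(d,p)-[220,155])*6+[305,0]).round(0))
```

```text
[452.  85.]
[482.  11.]
[593.  77.]
[616.  -8.]
```

View pics/fin.png

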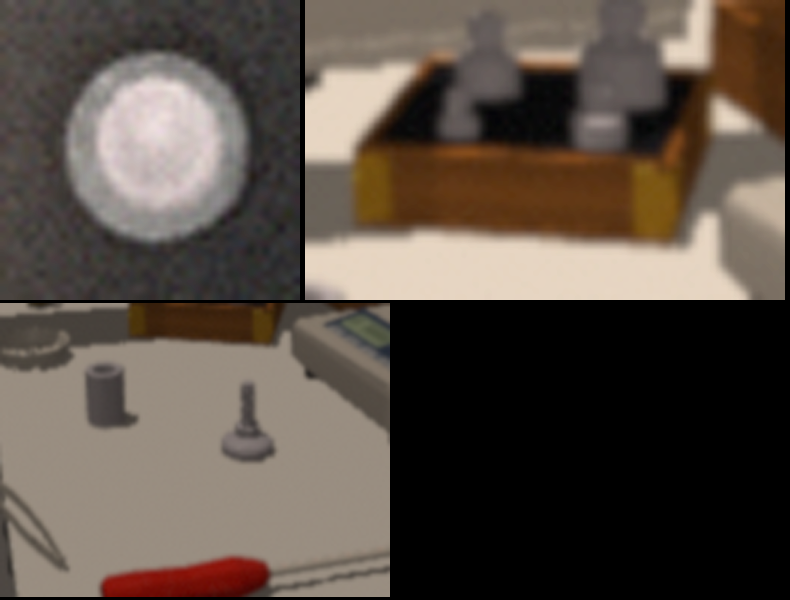

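The 50 sits concentric in its well. The side view shows the knob tops of the 50, 200 and 100 at their seated heights, with the 500's cut off by the crop. The sleeve and foot stand where they were. Handing in.

```bash
python3 -c "
from h import *
s=ctrl.read_state();print(s['time_s'],s['wrist_force'],s['eef_pos']);print(ctrl.sign_off())"
```

```text
28.9333 [ 0.17927815 -0.28767923 -0.66357854] [0.64375062 0.06883467 0.26667295]
the job is handed in; nothing more can be done
None
```

All four check weights are back in their wells in the case. I lifted each by its knob, lowered it until the wrist force showed it resting on the well floor, and only then let go. I handed the job in at 28.9 s with the gripper open and clear of everything.

- **Seating:** the last wrist and side pictures show all four upright in the right wells. Knob tops are within about 1–3 px of where a fully seated weight should appear. In the zoomed side crop the 500's top was cut off, so its seated height rests on the wrist view and the touchdown force.
- **Largest mismatch:** the 50's knob was about 3 px off the prediction in the wrist view. A closer crop showed it concentric in its well, and its height matched in the side view.
- **Look-alikes:** the sleeve and the levelling foot still stand where they were. I judged this by eye from the side picture and did not measure it.
- **Other readings:** closing the jaws pressed the fingertips down on each weight's body with about 3–7 N. The gripper read the knobs about 2–3 mm narrower than their given diameters. Neither affected the lifts.

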